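Bar and pin the bin cabinet

ROBOT

A 6-joint arm with a two-finger parallel gripper is mounted at the origin on the work surface. World frame = base frame: x ahead of the robot, y to its left, z up, the work surface at z = 0. Lengths are in mm, angles in rad, forces in N, time in s.
With the tool pointing down it reaches from about 350 to 975 mm from the base axis. Payload 7.1 kg.
Tool frame: the origin (TCP) lies midway between the tips of the shut fingers; the grasp point (between the pads) lies 19 mm behind it; z points along the fingers, x is the direction in which the jaws open and shut, and the axes are right-handed (so a half turn about z gives the same grasp; the last joint's range is limited). The gripper opens to 88 mm and grips with 3 to 60 N. Pads are 20 mm wide; open, the fingers measure 115 mm over their backs; the gripper's body (75 mm by 178 mm) begins 61 mm behind the grasp point.
Start: joints at [-1.13, 0.423, 1.63, -0, 1.089, -0.019], TCP at [277.37, -560.063, 222.675] pointing down, gripper open.
Joint ranges: [-3, 3], [-0.9, 2.11], [0.09, 2.58], [-1.31, 4.45], [0.11, 2.69], [-2.54, 2.54]. Speed limits (rad/s): [2.39, 2.39, 3.01, 3.14, 3.14, 3.14].

INTERFACE

Orientations are given as a rotation vector (axis times angle).
In Python, from station import robot, viewer gives the robot as it stands.
- The arm moves only by the tool jog_arm, never from a script. Its argument "targets" is a list of rows, each a list of 5 numbers: the opening, from 0 (shut) to 1 (fully open), then the shift along the world's x, y, z in units of 25 mm (1.0 is 25 mm), then the turn about the world's z in units of 5 degrees (1.0 is 5 degrees). A call has 1 to 20 rows; each row is the pose to reach, as a shift and turn from the pose commanded when the call began; what a row does not reach only later rows make up. A row lasts 1/12 s, in which the tool goes at most 41.7 mm and 7.16 degrees, less where a joint would pass 70% of its speed; a pose out of reach is approached as far as the arm can. A call with a gripper value outside its range is refused whole. The fingers move at their own pace and stop on an object; "force" is the grip in N (left out, the last holds). Time passes only in rows, so rows that repeat a pose let the fingers close. It gives the time, the measured TCP pose, the force and the opening at its end, in the units of the state.
- robot.read_state(): the state, without advancing time (a new reading comes with each control period).
- viewer.camera(name): name is "side" or "top"; returns (picture, depth): 384x512x3 uint8, blue, green, red; 384x512 float32, mm along the optical axis (not along the pixel's ray), 0 where there is no reading.
- viewer.camera_model(name): a dict with "fx", "fy", "cx", "cy" (pixels), "k1" (the pictures are not rectified: a ray, as slopes to the right and down, at radius r is drawn at 1 + k1 r^2 times it, then the intrinsics apply), "R" (3x3) and "t" (3): a world point X has camera coordinates R X + t. Camera axes: x right, y down, z forward; pixel columns grow to the right and rows downward; lengths in mm; the calibration is good to about 2 mm. A picture is of the moment at which its call begins. camera_model takes no time and is no camera call.
- robot.sign_off(): hands the job in, once; it reports no verdict.
The state is a dict: "clock": time; "joint_pos": joint angles; "dq": joint speeds; "tau": joint torques, N m; "eef_pos": TCP position; "tcp_rot": TCP orientation; "force": force on the tool from outside, world axes, zero at the start; "moment": the same for the moment, N m; "finger_gap": finger opening in mm.
Only numpy, scipy, OpenCV 4.12 (cv2) and the standard library are available. Lean on these libraries where they do the work, as an engineer would, in place of code of your own. Each camera call takes 0.05 s, during which the arm holds its last target.

TASK

Lock up the small blue-doored bin cabinet: swing its steel hasp bar fully home over the brass staple, then take the red-headed pin from the wooden block and drop it all the way through the hasp's eye and the staple's loop. Leave the pin hanging upright with its collar down on the bar and let go.

Things in the scene. Friction and masses are not known exactly. Their poses are not given: they have to be found in the camera images.
- hasp (a joint): Angle of the hasp bar, rad: 0 = fully home at its stop (eye over the staple), 2.2 = swung right out. Flat steel bar 180 x 50 x 6 mm that turns level about an upright hinge on one door; from above it closes clockwise. Its top is 100 mm above the bench; a round 28 mm eye is 130 mm from the hinge. Friction of 0.06 N m keeps it where it is left; the staple lies below and does not block it.
- hasp_knob (a point): Middle of the upright round black knob on the hasp bar, by which it is pushed or gripped: 16 mm across, 36 mm tall (100 to 136 mm above the bench), 60 mm from the hinge axis, on the line from hinge to eye. Its frame turns with the bar: -y points from hinge to eye, z up.
- staple (a point): Centre of the brass staple's loop, 88 mm above the bench: level U of 8 mm bar, opening 36 mm wide (y), free below, its outer bar's inside 18 mm out (x). Axes: x straight out from the doors, y along them to the hinge, z up. Hinge axis at y +130 mm; at joint 0 the eye's centre is over this point. Doors at x -50 mm, fixed cabinet (150 deep, 300 wide, 130 mm high) behind them.
- red_pin: Loose pin, 130 g. Origin: centre of its lower tip; z up. Shank 10 mm across, 60 long; collar 48 across at 60 to 65 mm; round red head to grip, 22 across, 65 to 99 mm. Starts upright in one of three 16 mm holes, 65 mm apart along its y axis, in a fixed wooden block (200 x 80, 68 mm high), collar on the block; like pins with yellow and black heads in the others. Lift over 60 mm to clear.
Not all that is in view belongs to the job. What is shaped like the red_pin but green is not meant.

How it is judged (in metres and radians):
On the way, in this order (a step that is already met when the one before it is completed fails the run):
1. the hasp bar is swung home over the staple (value of joint hasp below 0.1 rad), for 0.2 s.
2. the red pin is down through eye and loop (value of joint hasp below 0.12 rad and horizontal distance between red_pin and staple below 0.022 m and z of red_pin in the frame of staple below -0.041 m), for 0.2 s.
At the end, for the whole second after the job is handed in: The hasp bar is home (joint under 0.12 rad), and the red pin hangs at rest through the eye and the loop: its tip within 22 mm of the loop's centre seen from above and at least 41 mm below it (collar on the bar), upright within 10 degrees (all of step 2 and angle between red_pin's own z axis and vertical below 0.18 rad and linear speed of red_pin below 0.03 m/s); the robot touches nothing.
It also fails if it takes over 51 s, if anything falls off the work surface, if the arm or the gripper's body presses on something with over 40 N, if the wrist force passes 120 N, or if a joint passes its speed limit or range.

## Working session

There is one attempt and no reset: what is moved stays moved. The work goes in short steps, Python scripts to look and compute and a tool call to move; the robot and the scene stay as the last step left them, time stands still between calls to the robot, and variables do not carry over. Pictures are saved under pics/ and viewed, and the job is handed in when it is done.

Besides the shell and the picture viewer there is one more tool, called as name(argument=value, ...), one argument or row to a line, values as JSON. jog_arm: Moves the arm, as the interface text tells. Its arguments: {"type":"object","properties":{"targets":{"type":"array"},"force":{"type":"number"}},"required":["targets"]}

```bash
ls; mkdir -p pics; python3 - <<'E'
from station import robot, viewer
import cv2,numpy as np
print(robot.read_state())
for n in ("side","top"):
    p,d=viewer.camera(n); cv2.imwrite(f"pics/{n}0.png",p); np.savez(f"{n}0.npz",p=p,d=d); print(viewer.camera_model(n))
E
```

```text
pics
{'clock': 0.0, 'joint_pos': array([-1.13001401e+00,  4.23832592e-01,  1.63070276e+00, -1.15751371e-06,
        1.08859681e+00, -1.89776516e-02]), 'dq': array([-0.00111167,  0.00121535, -0.00015598, -0.00038475, -0.00100965,
        0.00079218]), 'tau': array([ 1.86398705e-03, -5.44626260e+01, -2.73668307e+01,  6.44523581e-02,
        2.27531459e-02, -8.47896695e-05]), 'eef_pos': array([ 277.12706439, -559.57031223,  221.90183598]), 'tcp_rot': array([-2.66847263e+00,  1.65638273e+00,  2.03038396e-03]), 'force': array([ 0.29112393, -0.0505582 , -0.09192291]), 'moment': array([ 0.0489025 ,  0.00674103, -0.01635224]), 'finger_gap': 88.03387368805423}
{'fx': 438.8203025314995, 'fy': 438.8203025314995, 'cx': 254.6874659571983, 'cy': 184.77851056014367, 'k1': 0.02960383163710564, 'R': array([[-0.93282132, -0.35952373,  0.02422962],
       [-0.1948403 ,  0.4466838 , -0.87321866],
       [ 0.30311985, -0.81927789, -0.48672589]]), 't': array([512.47994769, 220.7945657 , 927.55760466])}
{'fx': 456.15107766575284, 'fy': 456.15107766575284, 'cx': 260.8685725495508, 'cy': 195.86465461503158, 'k1': -0.16561549166652545, 'R': array([[ 7.19214611e-02, -9.97409916e-01, -8.73340119e-04],
       [-9.77085523e-01, -7.02799872e-02, -2.00909444e-01],
       [ 2.00327694e-01,  1.53030288e-02, -9.79609429e-01]]), 't': array([-73.2689748 , 580.92413259, 901.39061899])}
```

View pics/side0.png

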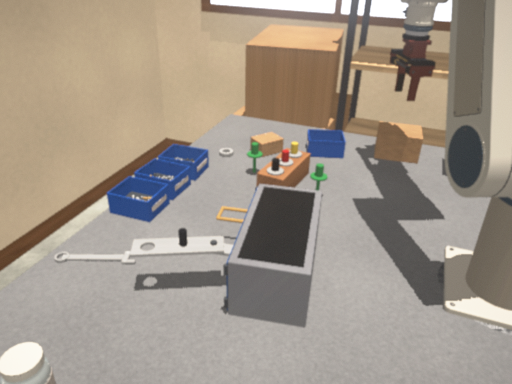

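View pics/top0.png

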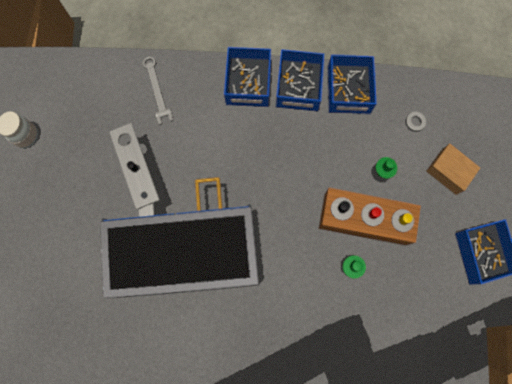

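The side view shows the cabinet in the middle and the hasp bar swung out to the left, with the knob at (183,237) and the eye at (148,246). In the top view the knob is at about (132,166), the hinge near (146,200), the staple at about (208,193), the red pin at (376,213), and green decoys at (386,168) and (354,266). Next I'll measure these.

```bash
cat > h.py <<'E'
import cv2,numpy as np
from station import robot, viewer
def ray(n,u,v):
    m=viewer.camera_model(n)
    K=np.array([[m['fx'],0,m['cx']],[0,m['fy'],m['cy']],[0,0,1.]])
    s=cv2.undistortPoints(np.array([[[u,v]]],float),K,np.array([m['k1'],0,0,0,0.]))[0,0]
    R=np.array(m['R']);t=np.array(m['t'])
    return -R.T@t, R.T@np.array([s[0],s[1],1.])
def onz(n,u,v,z):
    o,d=ray(n,u,v); return o+d*(z-o[2])/d[2]
def tri(a,b):
    o1,d1=ray('top',*a);o2,d2=ray('side',*b)
    s=np.linalg.lstsq(np.c_[d1,-d2],o2-o1,rcond=None)[0]
    p,q=o1+s[0]*d1,o2+s[1]*d2
    return (p+q)/2,np.linalg.norm(p-q)
def proj(n,X):
    m=viewer.camera_model(n)
    K=np.array([[m['fx'],0,m['cx']],[0,m['fy'],m['cy']],[0,0,1.]])
    return cv2.projectPoints(np.array([X],float),cv2.Rodrigues(np.array(m['R']))[0],np.array(m['t']),K,np.array([m['k1'],0,0,0,0.]))[0].ravel()
def dep(n,u,v,d):
    o,r=ray(n,u,v); return o+r*d
def blobs(mask,mn=15):
    k,l,st,c=cv2.connectedComponentsWithStats(mask.astype(np.uint8))
    return [(c[i].round(1),st[i]) for i in range(1,k) if st[i,4]>=mn]
E
python3 - <<'E'
from h import *
P={n:np.load(n+'0.npz') for n in('top','side')}
for n in P:
    p=P[n]['p'];hsv=cv2.cvtColor(p,cv2.COLOR_BGR2HSV);H,S,V=cv2.split(hsv)
    for nm,m in (('red',((H<5)|(H>174))&(S>170)&(V>90)),('yel',(H>22)&(H<34)&(S>150)&(V>120)),('brass',(H>12)&(H<24)&(S>140)&(V>120)),('black',V<35)):
        print(n,nm,[(b[0].tolist(),b[1].tolist()) for b in blobs(m,12)][:12])
d=P['top']['d']
for u,v in ((132,166),(125,140),(140,180),(376,213),(344,207),(404,219),(330,195),(208,181),(180,213)):
    print(u,v,dep('top',u,v,d[v,u]).round(0))
c=cv2.resize(P['top']['p'][110:230,95:255],None,fx=5,fy=5,interpolation=cv2.INTER_CUBIC);cv2.imwrite('pics/c1.png',c)
c=cv2.resize(P['side']['p'][195:275,110:270],None,fx=5,fy=5,interpolation=cv2.INTER_CUBIC);cv2.imwrite('pics/c2.png',c)
c=cv2.resize(P['top']['p'][170:260,310:430],None,fx=5,fy=5,interpolation=cv2.INTER_CUBIC);cv2.imwrite('pics/c3.png',c)
E
```

```text
top red [([375.6, 212.0], [371, 208, 10, 9, 72])]
top yel [([407.1, 217.7], [403, 213, 10, 10, 76])]
top brass [([34.4, 39.5], [32, 33, 5, 13, 28]), ([302.9, 65.1], [301, 62, 5, 9, 16]), ([339.2, 71.4], [336, 67, 7, 9, 19]), ([338.9, 76.1], [334, 69, 12, 12, 35]), ([286.3, 75.6], [283, 73, 6, 6, 21]), ([255.8, 85.3], [255, 79, 3, 12, 23]), ([338.3, 90.4], [335, 87, 7, 9, 18]), ([362.4, 97.0], [355, 92, 14, 8, 42]), ([456.4, 166.7], [435, 145, 43, 45, 681]), ([207.7, 190.1], [195, 178, 27, 32, 230]), ([370.7, 215.4], [322, 188, 98, 54, 2092]), ([479.1, 241.0], [476, 232, 7, 20, 61])]
top black [([133.2, 166.7], [128, 162, 10, 9, 41]), ([345.8, 203.7], [343, 202, 6, 5, 12]), ([341.2, 208.6], [339, 204, 8, 8, 24]), ([177.5, 252.6], [109, 217, 140, 72, 6958])]
side red [([285.4, 152.1], [283, 150, 5, 5, 19])]
side yel []
side brass [([294.0, 148.1], [292, 144, 6, 9, 42])]
side black []
132 166 [611. 228. 136.]
125 140 [707. 296.  -0.]
140 180 [591. 217. 103.]
376 213 [ 556. -264.  109.]
344 207 [ 564. -200.  107.]
404 219 [ 548. -322.  108.]
330 195 [ 595. -176.   68.]
208 181 [602.  79.  87.]
180 213 [526. 123. 122.]
```

View pics/c1.png

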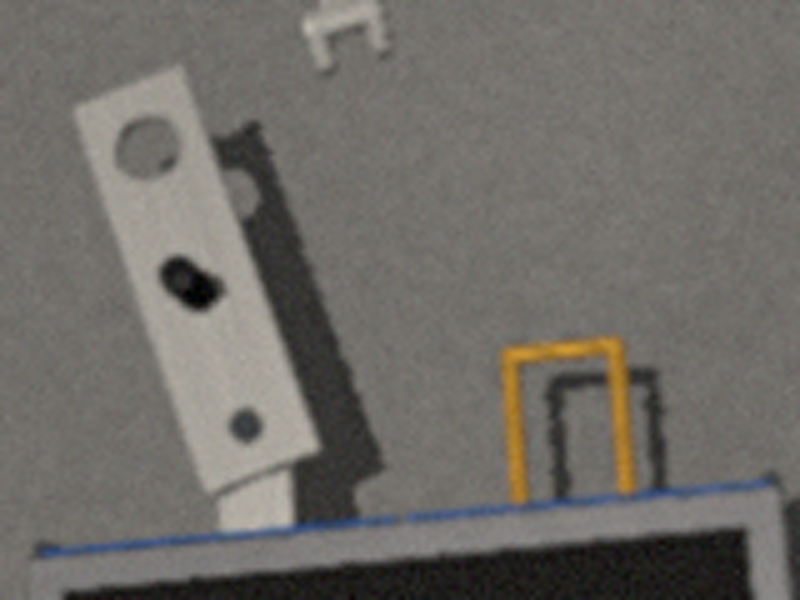

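View pics/c2.png

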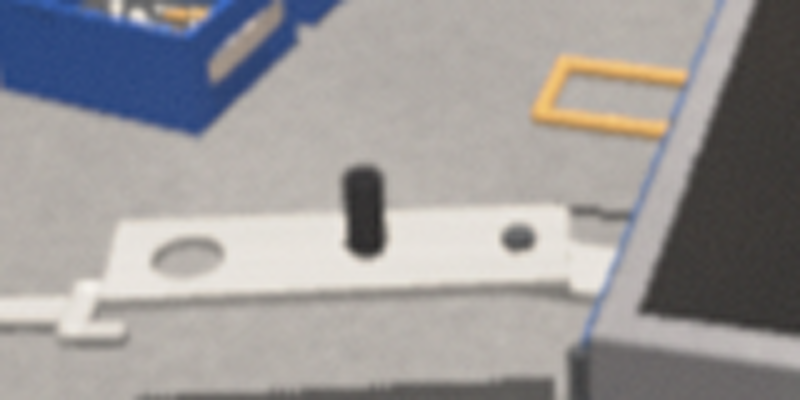

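View pics/c3.png

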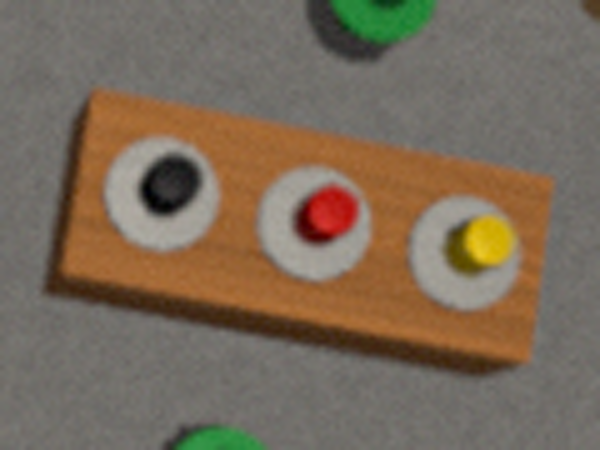

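The crops show the hinge screw at top px (144.0,194.7), the eye at (124.4,139.1), the knob top at about (130.5,164), and the staple's outer bar from (196,179) to (219,178). The red head's top is at about (376.3,211.5).

```bash
python3 - <<'E'
from h import *
c=lambda x,y,ox=95,oy=110:((x+.5)/5-.5+ox,(y+.5)/5-.5+oy)
t=lambda x,y,z:onz('top',*c(x,y),z)
hin=t(246,425,100);eye=t(148,147,100);knob=t(180,271,136)
print('hinge',hin,'eye',eye,np.linalg.norm(eye-hin),'knob',knob,np.linalg.norm((knob-hin)[:2]))
# knob/eye by side
s=lambda x,y:c(x,y,110,195)
print('tri hinge',tri(c(246,425),s(519,238)),'eye',tri(c(148,147),s(187,257)),'knobtop',tri(c(180,271),s(362,172)))
# staple corners
a=t(505,349,92);b=t(621,341,92);a2=t(520,498,92);b2=t(628,490,92)
print('staple',a,b,a2,b2,np.linalg.norm(b-a))
o=t(563,353,88) # middle of the outer bar
L=t(517,430,88);Rr=t(624,420,88)
dA=t(40,550,130);dB=t(775,482,130)
ydir=(dA-dB)[:2];ydir/=np.linalg.norm(ydir);xdir=np.array([ydir[1],-ydir[0]])
print('doors',dA,dB,np.linalg.norm(dA-dB),'ydir',ydir,'xdir',xdir)
print('outerbar mid-> staple',o[:2]-22*xdir)
print('from hinge',hin[:2]-130*ydir)
print('from door', dB[:2]+xdir*50+ydir*np.dot((L+Rr)[:2]/2-dB[:2],ydir),'y mid legs along',np.dot((L+Rr)[:2]/2-hin[:2],ydir),np.linalg.norm(L-Rr))
e=(eye-hin)[:2];ang=np.arctan2(e[1],e[0])-np.arctan2(-ydir[1],-ydir[0]);print('angle',ang)
r=lambda x,y,z:onz('top',*c(x,y,310,170),z)
print('red head',r(333,207,107),'collar',r(315,223,73),'black head',r(174,180,107),r(162,194,73),'yel',r(490,240,107),r(465,253,73))
bl=r(95,90,68),r(553,182,68),r(62,272,68),r(528,360,68);print(np.round(bl,0))
v=bl[0]-bl[1];print('block y angle',np.degrees(np.arctan2(v[1],v[0])),np.linalg.norm(v))
g=cv2.cvtColor(np.load('top0.npz')['p'],cv2.COLOR_BGR2HSV)
m=(g[...,0]>50)&(g[...,0]<75)&(g[...,1]>150)
for q in blobs(m,20): print('green',q,onz('top',*q[0],70))
E
```

```text
hinge [561.79640251 206.13323382 100.        ] eye [677.56261716 263.85964659 100.        ] 129.36056271040468 knob [615.32700318 230.87951618 136.        ] 58.97375431583068
tri hinge (array([561.48908986, 205.78956572, 101.10662195]), np.float64(0.2018431989439859)) eye (array([678.04141393, 264.40262552,  98.37844948]), np.float64(0.07119323436676307)) knobtop (array([615.87568691, 231.38555292, 134.68052273]), np.float64(0.4224522946321117))
staple [602.73989029 104.34375343  92.        ] [609.46434026  56.93566463  92.        ] [541.3651134  91.9759836  92.       ] [547.83920346  48.4753144   92.        ] 47.88261804434068
doors [500.25714811 274.73150864 130.        ] [548.58856128 -12.12273609 130.        ] 290.89737574340893 ydir [-0.16614592  0.98610118] xdir [0.98610118 0.16614592]
outerbar mid-> staple [581.97131751  77.18580957]
from hinge [583.39537258  77.94008076]
from door [584.33483359  76.65800838] y mid legs along -131.42034069639192 44.08615448319976
angle 1.8664405422806758
red head [ 560.54271451 -265.04900225  107.        ] collar [ 559.6740633  -265.92776417   73.        ] black head [ 567.01655473 -200.16135238  107.        ] [ 567.41652915 -201.22917711   73.        ] yel [ 551.48620282 -330.07097615  107.        ] [ 551.33479839 -330.17197646   73.        ]
[[ 611. -172.   68.]
 [ 585. -370.   68.]
 [ 533. -162.   68.]
 [ 509. -360.   68.]]
block y angle 82.6469904959659 199.43559756868373
green (array([385.8, 167.4]), array([376, 158,  21,  20, 331], dtype=int32)) [ 663.47069883 -293.22119331   70.        ]
green (array([353.7, 266.3]), array([343, 256,  22,  22, 370], dtype=int32)) [ 449.83376156 -230.7733984    70.        ]
```

The measurements agree: the hinge-to-eye distance is 129.4 mm, the staple's legs are 44 mm apart, and the block is 199 mm long. The staple is at about (583,77.5), the knob at (615.4,231.8), the bar angle is about 1.87 rad and the red pin is at (560.2,-265.4). The jaws' present yaw of -63.6° is square to the bar, so I'll go above the knob without turning.

jog_arm(
  targets=[
    [0.5, 13.52, 31.67, 0, 0],
    [0.5, 13.52, 31.67, 0, 0],
    [0.5, 13.52, 31.67, 0, 0],
    [0.5, 13.52, 31.67, 0, 0],
    [0.5, 13.52, 31.67, 0, 0],
    [0.5, 13.52, 31.67, 0, 0],
    [0.5, 13.52, 31.67, 0, 0],
    [0.5, 13.52, 31.67, 0, 0],
    [0.5, 13.52, 31.67, 0, 0],
    [0.5, 13.52, 31.67, 0, 0],
    [0.5, 13.52, 31.67, 0, 0],
    [0.5, 13.52, 31.67, 0, 0],
    [0.5, 13.52, 31.67, 0, 0],
    [0.5, 13.52, 31.67, 0, 0],
    [0.5, 13.52, 31.67, 0, 0],
    [0.5, 13.52, 31.67, 0, 0],
    [0.5, 13.52, 31.67, 0, 0],
    [0.5, 13.52, 31.67, 0, 0],
    [0.5, 13.52, 31.67, 0, 0],
    [0.5, 13.52, 31.67, 0, 0],
  ],
  force=12,
)

```text
clock: 1.77
eef_pos: [604.7, 208.5, 222.3]
tcp_rot: [2.669, -1.656, -0.001]
force: [0.3, 0.2, 0.9]
finger_gap: 44.1
```

jog_arm(
  targets=[
    [0.5, 0.42, 0.95, 0, 0],
    [0.5, 0.42, 0.95, 0, 0],
    [0.5, 0.42, 0.95, 0, 0],
    [0.5, 0.42, 0.95, 0, 0],
  ],
)

```text
clock: 2.1
eef_pos: [614.3, 229.4, 222.0]
tcp_rot: [2.668, -1.656, -0.001]
force: [0.4, 0.5, 0.5]
finger_gap: 44.1
```

```bash
python3 - <<'E'
from h import *
p,d=viewer.camera('top');cv2.imwrite('pics/t1.png',p)
s=robot.read_state();print(s['eef_pos'],s['joint_pos'],s['clock'])
E
```

```text
[614.3047408  228.91855935 222.20767904] [ 3.38674703e-01  4.69012946e-01  1.55711160e+00 -2.87331649e-04
  1.11700303e+00  1.45046971e+00] 2.15
```

View pics/t1.png

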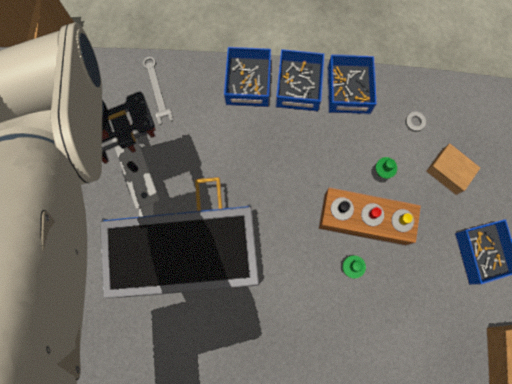

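The gripper is above the knob, at about top px (125,125), and nothing is in the way. Next: descend to z of about 108 and close lightly.

jog_arm(
  targets=[
    [0.5, 0.04, 0.1, -1, 0],
    [0.5, 0.04, 0.1, -2.2, 0],
    [0.5, 0.04, 0.1, -3.4, 0],
    [0.5, 0.04, 0.1, -4.1, 0],
    [0.5, 0.04, 0.1, -4.55, 0],
    [0.5, 0.04, 0.1, -4.55, 0],
    [0, 0.04, 0.1, -4.55, 0],
    [0, 0.04, 0.1, -4.55, 0],
    [0, 0.04, 0.1, -4.55, 0],
    [0, 0.04, 0.1, -4.55, 0],
  ],
  force=12,
)

```text
clock: 2.98
eef_pos: [616.9, 232.8, 110.5]
tcp_rot: [-2.668, 1.656, -0.002]
force: [0.3, 0.2, 0.8]
finger_gap: 20.7
```

```bash
python3 - <<'E'
import numpy as np
f=lambda a:60*np.array([np.cos(np.radians(a)),np.sin(np.radians(a))])
for a in [26.5,21,15,8,1,-6,-13,-20,-27,-34,-41,-48,-55,-62,-68,-73,-77,-80,-82,-83]: print(a,((f(a)-f(26.5))/25).round(2).tolist())
E
```

```text
26.5 [0.0, 0.0]
21 [0.09, -0.21]
15 [0.17, -0.45]
8 [0.23, -0.74]
1 [0.25, -1.03]
-6 [0.24, -1.32]
-13 [0.19, -1.61]
-20 [0.11, -1.89]
-27 [-0.01, -2.16]
-34 [-0.16, -2.41]
-41 [-0.34, -2.65]
-48 [-0.54, -2.85]
-55 [-0.77, -3.04]
-62 [-1.02, -3.19]
-68 [-1.25, -3.3]
-73 [-1.45, -3.37]
-77 [-1.61, -3.41]
-80 [-1.73, -3.43]
-82 [-1.81, -3.45]
-83 [-1.86, -3.45]
```

jog_arm(
  targets=[
    [0, 0, 0, 0, 0],
    [0, 0, 0, 0, 0],
    [0, 0, 0, 0, 0],
  ],
)

```text
clock: 3.23
eef_pos: [616.7, 232.9, 110.1]
tcp_rot: [-2.668, 1.656, -0.002]
force: [0.4, -0.3, 6.4]
finger_gap: 15.6
```

The gap is 15.6 mm, so the 16 mm knob is held. Now I'll swing the arc.

jog_arm(
  targets=[
    [0, 0.09, -0.21, 0, 0],
    [0, 0.17, -0.45, 0, 0],
    [0, 0.23, -0.74, 0, 0],
    [0, 0.25, -1.03, 0, 0],
    [0, 0.24, -1.32, 0, 0],
    [0, 0.19, -1.61, 0, 0],
    [0, 0.11, -1.89, 0, 0],
    [0, -0.01, -2.16, 0, 0],
    [0, -0.16, -2.41, 0, 0],
    [0, -0.34, -2.65, 0, 0],
    [0, -0.54, -2.85, 0, 0],
    [0, -0.77, -3.04, 0, 0],
    [0, -1.02, -3.19, 0, 0],
    [0, -1.25, -3.3, 0, 0],
    [0, -1.45, -3.37, 0, 0],
    [0, -1.61, -3.41, 0, 0],
    [0, -1.73, -3.43, 0, 0],
    [0, -1.81, -3.45, 0, 0],
    [0, -1.81, -3.45, 0, 0],
    [0, -1.81, -3.45, 0, 0],
  ],
)

```text
clock: 4.9
eef_pos: [573.6, 147.8, 109.5]
tcp_rot: [-2.664, 1.653, -0.007]
force: [8.0, 10.6, -2.3]
finger_gap: 15.6
```

```bash
python3 - <<'E'
from h import *
p,d=viewer.camera('side');cv2.imwrite('pics/s2.png',cv2.resize(p[150:310,100:340],None,fx=3,fy=3))
p,d=viewer.camera('top');cv2.imwrite('pics/t2.png',p)
s=robot.read_state();print(s['eef_pos'],s['force'],s['finger_gap'],s['clock'])
E
```

```text
[573.53784506 147.78252573 109.45006227] [ 7.79571792 10.74831381 -0.94480843] 15.874576119056291 5.0
```

View pics/s2.png

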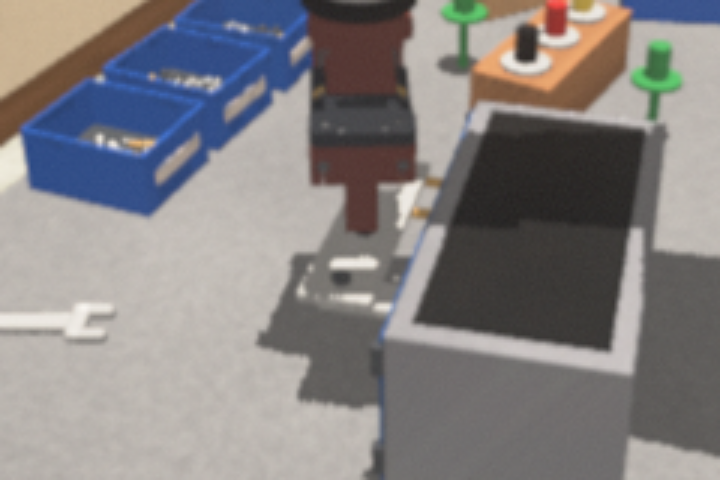

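View pics/t2.png

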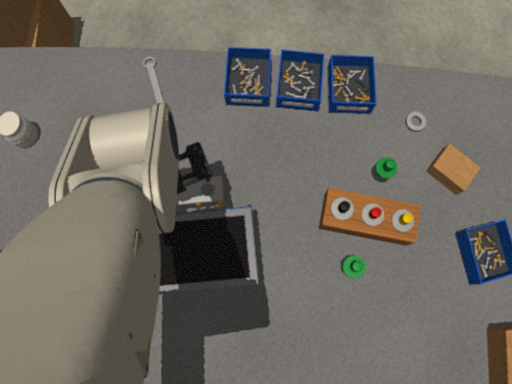

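The side crop shows the bar lying along the doors. The push now meets a reaction of about 8 N in x, so the bar is against its stop. Next I'll let go, rise, and travel above the red pin while turning +56°.

jog_arm(
  targets=[
    [0.32, 0, 0, 0, 0],
    [0.32, 0, 0, 0, 0],
    [0.32, 0, 0, 0, 0],
    [0.32, 0, 0, 0, 0],
    [0.32, 0, 0, 1, 0],
    [0.32, 0, 0, 2.2, 0],
    [0.32, 0, 0, 3.4, 0],
    [0.32, 0, 0, 4.5, 0],
  ],
)

```text
clock: 5.67
eef_pos: [570.3, 145.8, 222.5]
tcp_rot: [2.668, -1.656, -0.001]
force: [0.3, 0.4, 0.5]
finger_gap: 27.8
```

jog_arm(
  targets=[
    [0.6, -0.45, -16.5, 0, 11.2],
    [0.6, -0.45, -16.5, 0, 11.2],
    [0.6, -0.45, -16.5, 0, 11.2],
    [0.6, -0.45, -16.5, 0, 11.2],
    [0.6, -0.45, -16.5, 0, 11.2],
    [0.6, -0.45, -16.5, 0, 11.2],
    [0.6, -0.45, -16.5, 0, 11.2],
    [0.6, -0.45, -16.5, 0, 11.2],
    [0.6, -0.45, -16.5, 0, 11.2],
    [0.6, -0.45, -16.5, 0, 11.2],
    [0.6, -0.45, -16.5, 0, 11.2],
    [0.6, -0.45, -16.5, 0, 11.2],
    [0.6, -0.45, -16.5, 0, 11.2],
    [0.6, -0.45, -16.5, 0, 11.2],
  ],
)

```text
clock: 6.83
eef_pos: [558.9, -265.4, 221.0]
tcp_rot: [-3.134, 0.21, 0.002]
force: [-0.2, 0.6, 0.4]
finger_gap: 52.7
```

```bash
python3 - <<'E'
from h import *
p,d=viewer.camera('top');cv2.imwrite('pics/t3.png',p);np.savez('top3.npz',p=p,d=d)
cv2.imwrite('pics/t3c.png',cv2.resize(p[150:240,120:280],None,fx=5,fy=5,interpolation=cv2.INTER_CUBIC))
p,d=viewer.camera('side');cv2.imwrite('pics/s3.png',p);np.savez('side3.npz',p=p,d=d)
s=robot.read_state();print(s['eef_pos'],s['tcp_rot'],s['joint_pos'],s['clock'])
E
```

```text
[ 559.42258774 -264.7182093   221.27896306] [-3.13431396e+00  2.07463489e-01  1.04607497e-03] [-4.61272525e-01  4.16103071e-01  1.64454275e+00  1.48554895e-04
  1.08172320e+00 -3.29153122e-01] 6.9333
```

View pics/t3c.png

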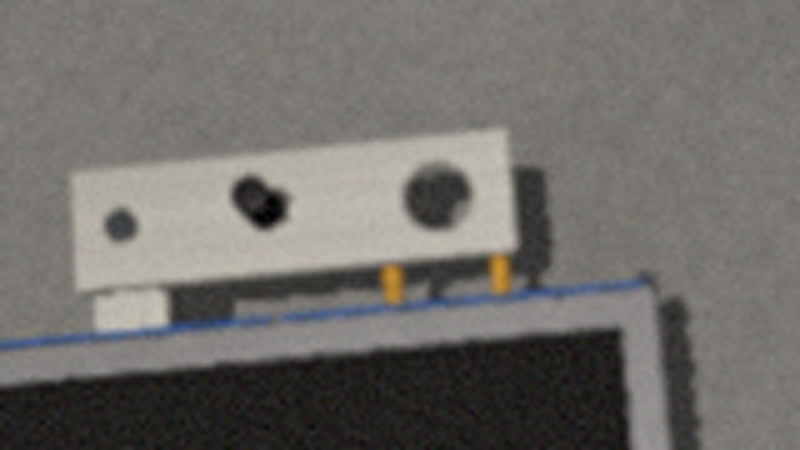

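View pics/s3.png

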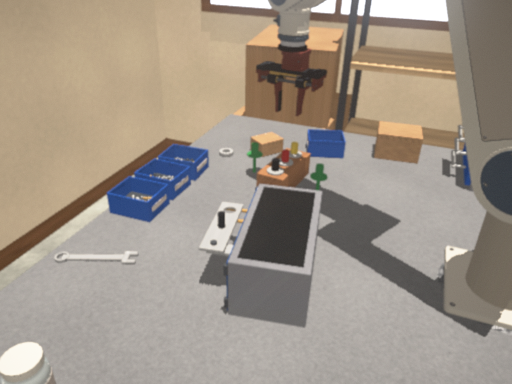

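View pics/t3.png

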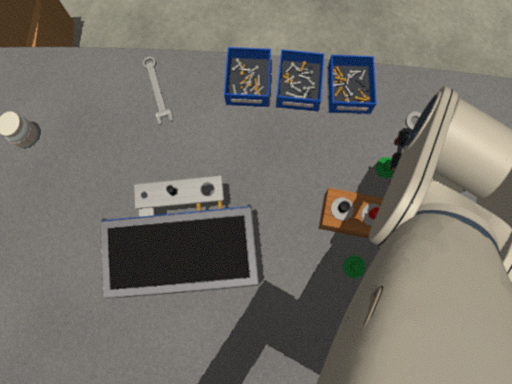

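The bar lies parallel to the doors with the eye at top px (207,188.6), and it stayed there after release. Next I'll check the eye's position against the staple. The gripper is above the red pin.

```bash
python3 - <<'E'
from h import *
c=lambda x,y:((x+.5)/5-.5+120,(y+.5)/5-.5+150)
e=onz('top',*c(437,195),100);h=onz('top',*c(121,225),100);k=onz('top',*c(250,190),136)
print(e,h,k,np.linalg.norm(e-h))
a=np.degrees(np.arctan2(*(e-h)[1::-1]));print(a,'home -80.4')
P=np.load('top0.npz')
for u,v in((388,166),(354,266)):print(dep('top',u,v,P['d'][v,u]).round(0))
E
```

```text
[583.43895502  77.88837525 100.        ] [561.79640251 206.13323382 100.        ] [572.57230759 146.47597313 136.        ] 130.05823245461522
-80.4210416332231 home -80.4
[ 658. -290.  100.]
[ 449. -226.   97.]
```

The eye is over the staple at bar angle about 0. Now I'll descend onto the red head and grip it.

jog_arm(
  targets=[
    [0.6, 0.03, 0, -1.2, 0],
    [0.6, 0.03, 0, -2.5, 0],
    [0.6, 0.03, 0, -3.8, 0],
    [0.6, 0.03, 0, -4.8, 0],
    [0.6, 0.03, 0, -5.4, 0],
    [0.6, 0.03, 0, -5.72, 0],
    [0.6, 0.03, 0, -5.72, 0],
    [0.6, 0.03, 0, -5.72, 0],
    [0, 0.03, 0, -5.72, 0],
    [0, 0.03, 0, -5.72, 0],
    [0, 0.03, 0, -5.72, 0],
    [0, 0.03, 0, -5.72, 0],
    [0, 0.03, 0, -5.72, 0],
    [0, 0.03, 0, -5.72, 0],
    [0, 0.03, 0, -5.72, 0],
    [0, 0.03, 0, -5.72, 0],
  ],
  force=25,
)

```text
clock: 8.27
eef_pos: [560.5, -266.3, 79.0]
tcp_rot: [3.134, -0.21, 0.001]
force: [-1.4, 0.5, 5.9]
finger_gap: 21.7
```

```bash
python3 - <<'E'
from h import *
s=robot.read_state();print(s['eef_pos'],s['force'],s['finger_gap'],s['clock'])
E
```

```text
[ 560.48679756 -266.34001667   78.98163284] [-1.41865963  0.47994393  5.91198891] 21.664574082031635 8.2667
```

The gap is 21.7 mm on the 22 mm head, so the pin is held. Lifting straight up.

jog_arm(
  targets=[
    [0, 0, 0, 0.4, 0],
    [0, 0, 0, 1.2, 0],
    [0, 0, 0, 2.2, 0],
    [0, 0, 0, 3.2, 0],
    [0, 0, 0, 4.2, 0],
    [0, 0, 0, 5.2, 0],
    [0, 0, 0, 5.8, 0],
    [0, 0, 0, 5.8, 0],
  ],
)

```text
clock: 8.93
eef_pos: [562.1, -267.0, 227.6]
tcp_rot: [3.132, -0.21, 0.009]
force: [0.8, 0.6, -0.6]
finger_gap: 21.1
```

jog_arm(
  targets=[
    [0, 0.1, 1, 0, 0],
    [0, 0.2, 2.2, 0, 0],
    [0, 0.3, 3.5, 0, 0],
    [0, 0.4, 4.8, 0, 0],
    [0, 0.5, 6.1, 0, 0],
    [0, 0.6, 7.4, 0, 0],
    [0, 0.7, 8.7, 0, 0],
    [0, 0.8, 10, 0, 0],
    [0, 0.9, 11.3, 0, 0],
    [0, 0.92, 12.4, 0, 0],
    [0, 0.92, 13.2, 0, 0],
    [0, 0.92, 13.7, 0, 0],
    [0, 0.92, 13.75, 0, 0],
    [0, 0.92, 13.75, 0, 0],
    [0, 0.92, 13.75, 0, 0],
  ],
)

```text
clock: 10.18
eef_pos: [583.1, 76.7, 223.0]
tcp_rot: [3.134, -0.21, -0.001]
force: [0.0, -0.8, -0.8]
finger_gap: 21.6
```

```bash
python3 - <<'E'
from h import *
p,d=viewer.camera('side');cv2.imwrite('pics/s4.png',p);np.savez('side4.npz',p=p,d=d)
cv2.imwrite('pics/s4c.png',cv2.resize(p[120:260,180:320],None,fx=4,fy=4,interpolation=cv2.INTER_CUBIC))
p,d=viewer.camera('top');cv2.imwrite('pics/t4c.png',cv2.resize(p[100:240,120:300],None,fx=4,fy=4,interpolation=cv2.INTER_CUBIC))
s=robot.read_state();print(s['eef_pos'],s['force'],s['finger_gap'],s['clock'])
E
```

```text
[583.26123689  76.3185492  223.25129746] [ 1.12590477  0.96443533 -0.91046296] 21.750715895605712 10.2833
```

View pics/s4c.png

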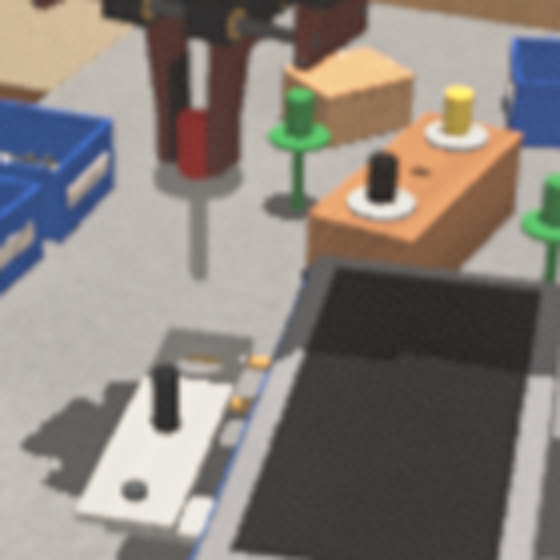

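View pics/t4c.png

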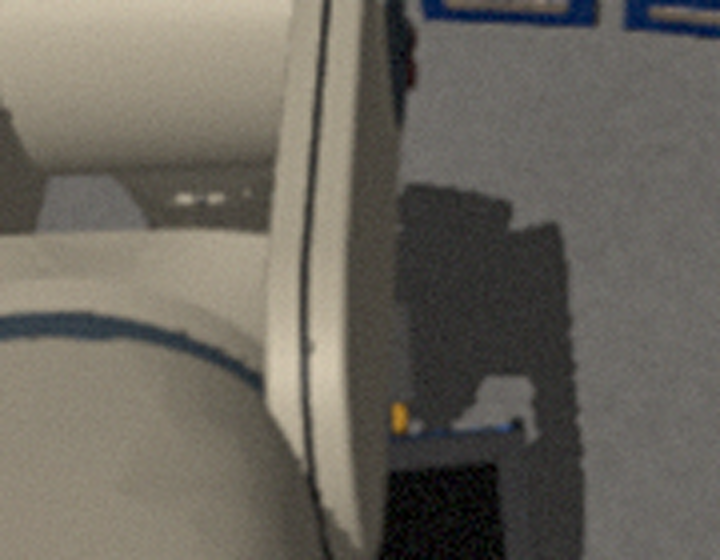

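The side crop shows the red pin held upright, collar at crop (199,178) and tip at (199,278), i.e. side px (229.4,189.1). The eye is below it at crop (203,361). I'll check the tip by its ray.

```bash
python3 - <<'E'
from h import *
c=lambda x,y:((x+.5)/4-.5+180,(y+.5)/4-.5+120)
print('shank/tip ray at x=583.3:')
for nm,px,z in(('tip',(199,277),152),('collar base',(199,185),212),('head mid bottom',(192,176),217),('eye',(203,361),100)):
    o,d=ray('side',*c(*px)); print(nm,o+d*(z-o[2])/d[2])
for X in ((583.3,76.5,152),(583.3,76.5,212),(583.4,77.9,100)): 
    u,v=proj('side',X); print(X,((u+.5-180)*4-.5,(v+.5-120)*4-.5))
E
```

```text
shank/tip ray at x=583.3:
tip [583.26295991  77.46685615 152.        ]
collar base [580.35954363  83.42636886 212.        ]
head mid bottom [583.99269545  84.3147869  217.        ]
eye [579.63520282  80.57216542 100.        ]
(583.3, 76.5, 152) (np.float64(199.65209931247477), np.float64(276.18983902709056))
(583.3, 76.5, 212) (np.float64(199.23469305133153), np.float64(178.6691925336463))
(583.4, 77.9, 100) (np.float64(198.81100476367237), np.float64(357.25209253991807))
```

The shank's column matches the expected one within a pixel. The clearance is about 9 mm in the eye. Lowering in stages.

jog_arm(
  targets=[
    [0, -0.02, 0.06, -0.3, 0],
    [0, -0.02, 0.06, -0.8, 0],
    [0, -0.02, 0.06, -1.4, 0],
    [0, -0.02, 0.06, -1.8, 0],
    [0, -0.02, 0.06, -2.1, 0],
    [0, -0.02, 0.06, -2.4, 0],
    [0, -0.02, 0.06, -2.7, 0],
    [0, -0.02, 0.06, -3.0, 0],
    [0, -0.02, 0.06, -3.0, 0],
    [0, -0.02, 0.06, -3.0, 0],
  ],
)

```text
clock: 11.12
eef_pos: [582.7, 79.1, 148.1]
tcp_rot: [3.134, -0.21, -0.001]
force: [0.4, -0.5, -1.0]
finger_gap: 21.4
```

```bash
python3 - <<'E'
from h import *
p,d=viewer.camera('side');cv2.imwrite('pics/s5c.png',cv2.resize(p[120:260,180:320],None,fx=4,fy=4,interpolation=cv2.INTER_CUBIC))
s=robot.read_state();print(s['eef_pos'],s['force'],s['finger_gap'],s['clock'])
E
```

```text
[583.02390964  79.17546508 148.55366607] [ 0.64978851  0.25879492 -1.3591773 ] 21.355359857237474 11.1667
```

View pics/s5c.png

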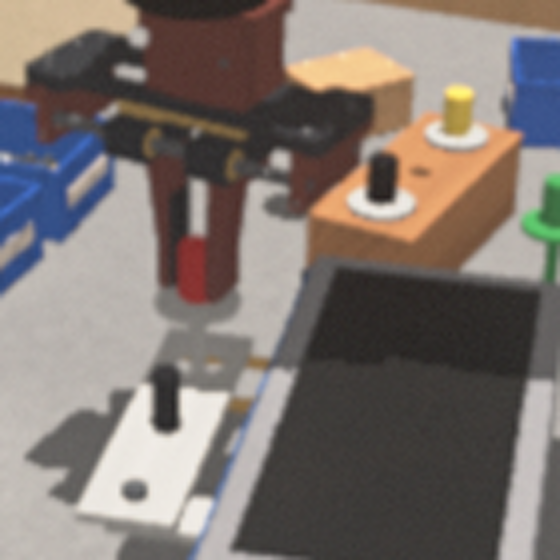

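The shank has entered the eye at crop (197,365) with no contact force. It sits slightly left of the eye's middle (about 203), so I'll shift 1 mm in -x and lower on to the bar.

jog_arm(
  targets=[
    [0, -0.05, -0.02, -0.2, 0],
    [0, -0.05, -0.02, -0.5, 0],
    [0, -0.05, -0.02, -0.8, 0],
    [0, -0.05, -0.02, -1.05, 0],
    [0, -0.05, -0.02, -1.25, 0],
    [0, -0.05, -0.02, -1.4, 0],
    [0, -0.05, -0.02, -1.46, 0],
    [0, -0.05, -0.02, -1.46, 0],
    [0, -0.05, -0.02, -1.46, 0],
  ],
)

```text
clock: 11.92
eef_pos: [581.7, 78.6, 111.9]
tcp_rot: [3.135, -0.21, 0.0]
force: [-0.6, -0.4, -1.9]
finger_gap: 21.2
```

```bash
python3 - <<'E'
from h import *
p,d=viewer.camera('side');cv2.imwrite('pics/s6c.png',cv2.resize(p[120:260,180:320],None,fx=4,fy=4,interpolation=cv2.INTER_CUBIC))
s=robot.read_state();print(s['eef_pos'],s['force'],s['finger_gap'],s['clock'])
E
```

```text
[581.7749435   78.62454355 112.13409221] [ 0.62128145  0.31537058 -1.31439866] 21.64265694109381 11.9667
```

View pics/s6c.png

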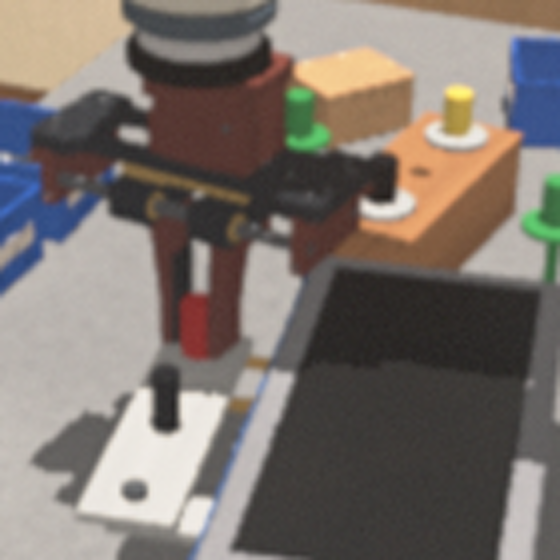

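The collar is about 1 mm above the bar and the weight is still carried. I'll ease down, open to about 40 mm (the doors are 50 mm away), rise and move clear.

jog_arm(
  targets=[
    [0, 0, 0, -0.04, 0],
    [0, 0, 0, -0.04, 0],
    [0.42, 0, 0, -0.04, 0],
    [0.42, 0, 0, -0.04, 0],
    [0.42, 0, 0, -0.04, 0],
    [0.42, 0, 0, -0.04, 0],
    [0.42, 0, 0, -0.04, 0],
    [0.42, 0, 0, 0.4, 0],
    [0.42, 0, 0, 1.2, 0],
    [0.42, 0, 0, 2.2, 0],
    [0.42, 0, 0, 3.4, 0],
    [0.42, 0, 0, 4.6, 0],
  ],
)

```text
clock: 12.97
eef_pos: [581.1, 78.6, 228.6]
tcp_rot: [3.134, -0.21, -0.001]
force: [1.0, 0.3, 0.5]
finger_gap: 36.9
```

jog_arm(
  targets=[
    [0.42, 0, -12, 0, 0],
    [0.42, 0, -12, 0, 0],
    [0.42, 0, -12, 0, 0],
    [0.42, 0, -12, 0, 0],
    [0.42, 0, -12, 0, 0],
    [0.42, 0, -12, 0, 0],
    [0.42, 0, -12, 0, 0],
    [0.42, 0, -12, 0, 0],
    [0.42, 0, -12, 0, 0],
    [0.42, 0, -12, 0, 0],
  ],
)

```text
clock: 13.8
eef_pos: [581.3, -221.3, 227.3]
tcp_rot: [-3.134, 0.212, 0.0]
force: [-0.8, -0.5, -0.5]
finger_gap: 36.9
```

```bash
python3 - <<'E'
from h import *
p,d=viewer.camera('side');cv2.imwrite('pics/s7c.png',cv2.resize(p[120:260,180:320],None,fx=4,fy=4,interpolation=cv2.INTER_CUBIC));np.savez('side7.npz',p=p,d=d)
p,d=viewer.camera('top');cv2.imwrite('pics/t7c.png',cv2.resize(p[150:240,120:280],None,fx=5,fy=5,interpolation=cv2.INTER_CUBIC));np.savez('top7.npz',p=p,d=d)
h=cv2.cvtColor(p,cv2.COLOR_BGR2HSV);H,S,V=cv2.split(h)
for b in blobs(((H<5)|(H>174))&(S>170)&(V>60),12):print('red',b,onz('top',*b[0],139), dep('top',*b[0],d[int(b[0][1]),int(b[0][0])]))
s=robot.read_state();print(s['eef_pos'],s['force'],s['finger_gap'],s['clock'])
E
```

```text
red (array([204.9, 186.8]), array([200, 182,  11,  11,  91], dtype=int32)) [578.42231991  76.94208688 139.        ] [578.56392177  77.03566047 138.34517943]
[ 581.48457214 -219.83132799  227.12159286] [ 0.32969363 -0.25864916  0.24841526] 36.797942362062166 13.9
```

View pics/s7c.png

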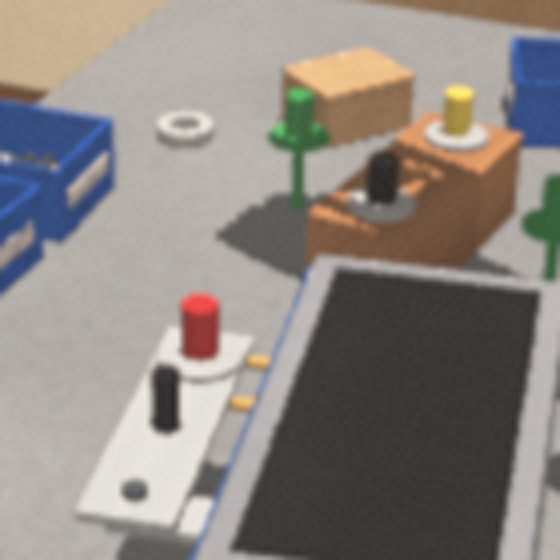

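View pics/t7c.png

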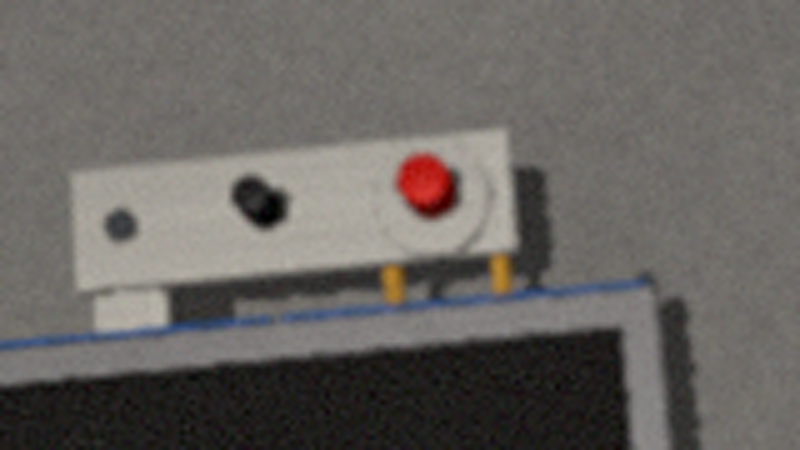

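The pin stands upright with its collar flat on the bar. The head top reads z of 138.3 (139 expected) and the horizontal position is about (579–582, 77), within 5 mm of the staple. The bar hasn't moved and the arm is clear and at rest, so I'm handing in.

```bash
python3 - <<'E'
from station import robot
print(robot.sign_off()); 
E
```

```text
the job is handed in; nothing more can be done
None
```

I swung the hasp home by its knob, then took the red pin from the block and lowered it through the eye and the staple's loop. I let go, moved the arm clear and handed the job in at about 13.9 s; the hand-in gives no verdict.

- **Hasp:** before the pin went in, the bar pointed at -80.4°, which is the home direction, and the eye was 0.6 mm or less from the staple's estimated position. In the last picture, after release, it looked unmoved; I did not re-measure it.
- **Pin:** the top of the red head reads z = 138.3 mm, and a seated collar would give 139 mm, so the tip should be about 48 mm below the loop's centre. The head is within about 5 mm of the staple seen from above. It looks upright in both views, but I did not measure its tilt or speed.
- **Robot:** the gripper is clear of everything and the wrist force reads near zero. The largest wrist force in the readings I took was about 13 N, when the bar met its stop.
- **Disagreement:** the side view put the eye about 4 mm nearer the doors than the top view, roughly 2 px. I shifted the pin 1 mm that way, and it went in with no contact force in any reading.

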